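Point out sample, paint and brush in a painting studio

ROBOT

A 6-joint arm with a two-finger parallel gripper is mounted at the origin on the work surface. World frame = base frame: x ahead of the robot, y to its left, z up, the work surface at z = 0. Lengths are in m, angles in rad, forces in N, time in s.
With the tool pointing down it reaches from about 0.3 to 0.875 m from the base axis. Payload 6.4 kg.
Tool frame: the origin (TCP) lies between the finger pads; the fingertips stand 8 mm ahead of it and the grasp point (between the pads) lies 11 mm behind it; z points along the fingers, x is the direction in which the jaws open and shut, and the axes are right-handed (so a half turn about z gives the same grasp; the last joint's range is limited). The gripper opens to 85 mm and grips with 20 to 120 N. Pads are 22 mm wide; open, the fingers measure 114 mm over their backs; the gripper's body (76 mm by 85 mm) begins 54 mm behind the grasp point. The pads swing forward as they close: fully open they stand 13 mm farther back than shut.
Start: joints at [-1.532, 0.181, 1.607, -0, 1.354, -0.206], TCP at [0.139, -0.558, 0.239] pointing down, gripper open.
Joint ranges: [-2.99, 2.99], [-0.89, 2.07], [0.3, 2.58], [-1.14, 4.28], [0, 2.63], [-3.12, 3.12]. Speed limits (rad/s): [2.57, 2.57, 3.01, 3.14, 3.14, 3.14].

INTERFACE

Orientations are given as a unit quaternion [w, x, y, z].
In Python, from bench import ctrl gives the robot as it stands.
- The arm moves only by the tool drive_tool, never from a script. Its argument "commands" is a list of rows, each an object of numbers: "gripper": the closure, from 0 (fully open) to 1 (shut); "dx", "dy", "dz": the shift along the tool's x, y, z in cm; "turn": the turn about the tool's z in degrees. A call has 1 to 20 rows; each row is the pose to reach, as a shift and turn from the pose commanded when the call began, along the tool's axes at that moment; what a row does not reach only later rows make up. A row lasts 1/8 s, in which the tool goes at most 62.5 mm and 10.7 degrees, less where a joint would pass 70% of its speed; a pose out of reach is approached as far as the arm can. A call with a gripper value outside its range is refused whole. The fingers move at their own pace and stop on an object; the grip force is fixed at half the most. Time passes only in rows, so rows that repeat a pose let the fingers close. It gives the time, the measured TCP pose, the force and the opening at its end, in the units of the state.
- ctrl.get_obs(): the state, without advancing time (a new reading comes with each control period).
- ctrl.camera(name): name is "scene" or "top" or "wrist"; returns a dict with "image" (480x640x3 uint8, red, green, blue), "mtx" (3x3 intrinsics, pixels), "R" (3x3) and "t" (3): a world point X has camera coordinates R X + t. Camera axes: x right, y down, z forward; pixel columns grow to the right and rows downward; lengths in m; the calibration is good to about 2 mm. A picture is of the moment at which its call begins. There is no depth.
- ctrl.hand_in(): hands the job in, once; it reports no verdict.
The state is a dict: "time_s": time; "q": joint angles; "dq": joint speeds; "joint_efforts": joint torques, N m; "eef_pos": TCP position; "eef_rot": TCP orientation; "wrist_force": force on the tool from outside, world axes, zero at the start; "torque": the same for the moment, N m; "opening": opening from 0.0 (shut) to 1.0 (fully open).
Only numpy, scipy, OpenCV 4.12 (cv2) and the standard library are available. Lean on these libraries where they do the work, as an engineer would, in place of code of your own. Each camera call takes 0.05 s, during which the arm holds its last target.

TASK

Brief the painter on the next coat by pointing, from about 3 cm away and without touching anything: first point at the copper-coloured sample panel, then at the lid of the copper paint jar, then at the wide paint brush, keeping the fingertips over each for two seconds. Lift the hand well clear between the three so that the fingertips never come close over a wrong panel, jar or tool, and finish still pointing at the brush; nothing may be moved or picked up.

Things in the scene. Friction and masses are not known exactly. Their poses are not given: they have to be found in the camera images.
- copper_panel: copper-coloured panel with 4 x 4 rings and a black slot, 120 x 120 x 14 mm, fixed on a low wooden rest, face sloping 22 degrees from level, down towards the robot. Origin: centre of the face, 60 mm above the table (upper edge 83 mm). z: outward normal (up and to the robot), x up the slope, y along the level edge. Copper, silver and blue panels stand in a row at the back in any order, yaw to 0.2 rad.
- silver_panel: silver-coloured sample panel, same size and frame; not to be pointed at
- blue_panel: blue sample panel, same size and frame; not to be pointed at
- copper_jar_lid (a point): centre of the top of the copper-coloured lid of a closed white paint tub with a copper band, upright and loose; lid diameter 70 mm, top 80 mm above the table, 0.3 kg. Three such jars stand nearer the robot in any order, 95 mm or more apart between centres.
- silver_jar_lid (a point): centre of the top of the silver-coloured lid of an equal jar; not to be pointed at
- blue_jar_lid (a point): centre of the top of the blue lid of an equal jar; not to be pointed at
- brush: wide flat paint brush lying on the table: black bristle head 52 mm wide, steel ferrule, brown wooden handle 20 mm wide; 193 mm long, 18 mm high. Origin: on the table under the joint of handle and ferrule; x runs from the handle to the bristles (handle end x = -110 mm, bristle end x = +83 mm), y across, z up. Pointing anywhere along it counts.
- knife: spatula-like painting knife with a wooden handle lying beside the brush, 190 mm long along its x axis, steel blade 90 x 65 mm, 20 mm high; origin at its middle, on the table; not to be pointed at
- tape: roll of yellow tape lying flat, 90 mm across, 24 mm high, loose; origin centre of its underside; leave alone
- mug: blue ceramic mug, 80 mm across, 90 mm high, loose, beside the panels at the right; origin centre of its underside; leave alone

How it is judged:
On the way, in this order (a step that is already met when the one before it is completed fails the run):
1. fingertips just in front of the copper sample panel, for two seconds (z of the grasp point in the frame of copper_panel between 0.02 and 0.1 m and x of the grasp point in the frame of copper_panel between -0.04 and 0.04 m and y of the grasp point in the frame of copper_panel between -0.04 and 0.04 m), for 1.7 s.
2. fingertips just above the lid of the copper paint jar, for two seconds (horizontal distance between the grasp point and copper_jar_lid below 0.027 m and height (world z) of the grasp point between 0.1 and 0.18 m), for 1.7 s.
3. fingertips just above the wide brush, for two seconds (x of the grasp point in the frame of brush between -0.115 and 0.085 m and y of the grasp point in the frame of brush between -0.03 and 0.03 m and height (world z) of the grasp point between 0.035 and 0.125 m), for 1.7 s.
At the end, for the whole second after the job is handed in: Still pointing at the brush: grasp point within its length, within 30 mm of its centre line, 35 to 125 mm above the table; all loose things at rest within 5 mm of where they began. Before: copper panel (40 mm of centre, 20-100 mm off), copper lid (27 mm, 20-100 mm above), 1.7 s each (all of step 3 and distance of each of copper_jar_lid, silver_jar_lid, blue_jar_lid, brush, knife, tape, mug from where it was at the start of the episode below 0.005 m and linear speed of each of brush, knife, tape, mug below 0.02 m/s); the robot touches nothing.
It fails at once if the robot touches anything (contact force between any of the fingers, the arm and anything else above 0.5 N).
It fails at once if a loose thing is moved or lifted (distance of any of copper_jar_lid, silver_jar_lid, blue_jar_lid, brush, knife, tape, mug from where it was at the start of the episode above 0.01 m).
It fails at once if the fingertips come close over a wrong panel, jar or the knife ((z of the grasp point in the frame of silver_panel between 0.02 and 0.075 m and x of the grasp point in the frame of silver_panel between -0.035 and 0.035 m and y of the grasp point in the frame of silver_panel between -0.035 and 0.035 m) or (z of the grasp point in the frame of blue_panel between 0.02 and 0.075 m and x of the grasp point in the frame of blue_panel between -0.035 and 0.035 m and y of the grasp point in the frame of blue_panel between -0.035 and 0.035 m) or (horizontal distance between the grasp point and silver_jar_lid below 0.025 m and height (world z) of the grasp point between 0.1 and 0.145 m) or (horizontal distance between the grasp point and blue_jar_lid below 0.025 m and height (world z) of the grasp point between 0.1 and 0.145 m) or (x of the grasp point in the frame of knife between -0.09 and 0.09 m and y of the grasp point in the frame of knife between -0.02 and 0.02 m and height (world z) of the grasp point between 0.035 and 0.09 m)).
It also fails if it takes over 64 s, if anything falls off the work surface, if the arm or the gripper's body presses on something with over 40 N, if the wrist force passes 120 N, or if a joint passes its speed limit or range.

## Working session

There is one attempt and no reset: what is moved stays moved. The work goes in short steps, Python scripts to look and compute and a tool call to move; the robot and the scene stay as the last step left them, time stands still between calls to the robot, and variables do not carry over. Pictures are saved under pics/ and viewed, and the job is handed in when it is done.

Besides the shell and the picture viewer there is one more tool, called after "Call:" by a JSON object that holds its "name" and its "arguments". drive_tool: Moves the arm, as the interface text tells. Its arguments: {"type":"object","properties":{"commands":{"type":"array","items":{"type":"object","properties":{"gripper":{"type":"number"},"dx":{"type":"number"},"dy":{"type":"number"},"dz":{"type":"number"},"turn":{"type":"number"}}}}},"required":["commands"]}

```bash
mkdir -p pics; python3 - <<'E'
from bench import ctrl
import cv2,pickle
d={}
for n in("scene","top"):
    c=ctrl.camera(n);d[n]=c
    cv2.imwrite(f"pics/{n}0.png",c["image"][:,:,::-1])
    print(n,c["mtx"].tolist(),c["R"].round(3).tolist(),c["t"].round(3).tolist())
pickle.dump(d,open("cams.pkl","wb"))
o=ctrl.get_obs();print(o["time_s"],o["eef_pos"],o["eef_rot"])
E
```

```text
scene [[497.1313972729532, 0.0, 318.1466604559556], [0.0, 497.1313972729532, 252.2244034685637], [0.0, 0.0, 1.0]] [[-0.064, 0.998, -0.016], [0.729, 0.036, -0.683], [-0.681, -0.055, -0.73]] [0.035, -0.344, 1.836]
top [[498.2283048907244, 0.0, 324.0593234904574], [0.0, 498.2283048907244, 237.1023803905067], [0.0, 0.0, 1.0]] [[-0.028, -1.0, -0.01], [-0.993, 0.029, -0.114], [0.114, 0.007, -0.993]] [0.041, 0.571, 1.398]
0.1 [ 0.13935409 -0.55734147  0.23846582] [-6.28908918e-04  7.88153551e-01 -6.15478115e-01 -5.24072528e-04]
```

View pics/top0.png

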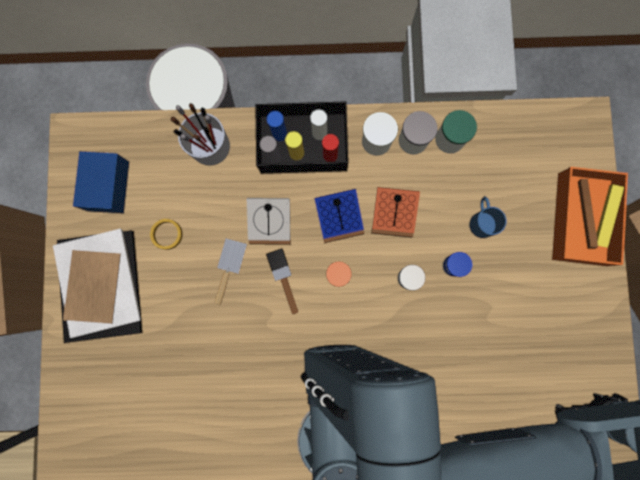

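View pics/scene0.png

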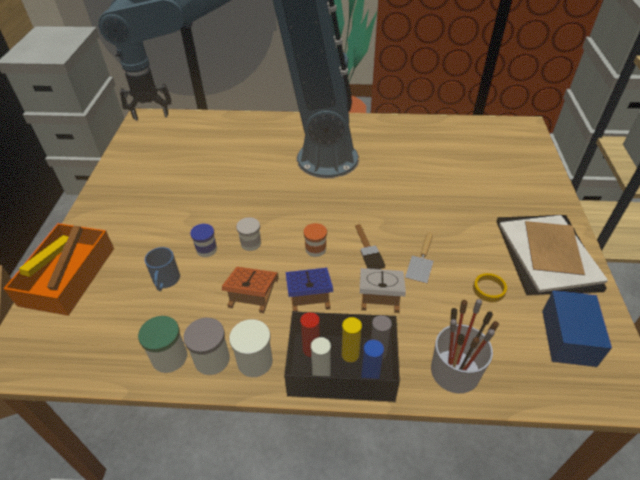

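Top view: copper panel at about (396,211), copper lid at (339,274), brush from (277,252) to (295,312) with its joint near (285,279). The knife is at (230,262), with the silver and blue panels at (269,220) and (340,215). Next I measure with masks and rays.

```bash
cat > h.py <<'E'
import pickle,cv2,numpy as np
d=pickle.load(open("cams.pkl","rb"))
def ray(n,uv,z):
    c=d[n];r=c["R"].T@np.linalg.inv(c["mtx"])@[uv[0],uv[1],1.];o=-c["R"].T@c["t"]
    return (o+r*(z-o[2])/r[2]).round(4)
def blobs(n,lo,hi,box,mn=40):
    hsv=cv2.cvtColor(d[n]["image"],cv2.COLOR_RGB2HSV);m=cv2.inRange(hsv,np.array(lo),np.array(hi))
    k=np.zeros_like(m);x0,y0,x1,y1=box;k[y0:y1,x0:x1]=m[y0:y1,x0:x1]
    cs,_=cv2.findContours(k,cv2.RETR_EXTERNAL,cv2.CHAIN_APPROX_NONE)
    return [c for c in cs if cv2.contourArea(c)>mn]
E
python3 - <<'E'
from h import *
c=d["top"];print("cam",-c["R"].T@c["t"])
for nm,lo,hi,box,z in [("cpan",(0,120,110),(15,255,255),(365,180,430,245),.06),("bpan",(105,120,60),(130,255,255),(305,180,370,250),.06),
  ("spans",(0,0,120),(179,50,255),(240,190,300,250),.06),("clid",(0,90,110),(13,255,255),(320,255,360,295),.08),("blid",(105,120,60),(130,255,255),(435,245,480,285),.08),("slid",(0,0,130),(179,50,255),(390,255,435,300),.08),
  ("knifeblade",(0,0,120),(179,60,255),(205,232,250,280),.005),("bristle",(0,0,0),(179,255,70),(260,240,300,270),.015)]:
    for b in blobs("top",lo,hi,box):
        r=cv2.minAreaRect(b);(x,y),rad=cv2.minEnclosingCircle(b);print(nm,np.round(r[0],1),np.round(r[1],1),round(r[2],1),ray("top",r[0],z),"areacv",cv2.contourArea(b))
for nm,lo,hi,box,z in [("s_clid",(0,110,110),(14,255,255),(295,215,335,242),.08),("s_cpan",(0,120,110),(14,255,255),(215,255,285,305),.06)]:
    for b in blobs("scene",lo,hi,box):
        r=cv2.minAreaRect(b);print(nm,np.round(r[0],1),np.round(r[1],1),r[2],ray("scene",r[0],z),cv2.boundingRect(b))
for p in [(277,252),(285,279),(295,312),(220,302),(230,258)]: print(p,ray("top",p,.01))
for n,b in(("top",(200,170,440,320)),("scene",(190,200,440,320))):
    x0,y0,x1,y1=b;im=d[n]["image"][y0:y1,x0:x1,::-1];cv2.imwrite(f"pics/{n}_crop.png",cv2.resize(im,None,fx=3,fy=3,interpolation=cv2.INTER_CUBIC))
E
```

```text
cam [0.40799895 0.01484573 1.45457542]
cpan [395.5 211.1] [43.  45.9] 7.4 [ 0.6364 -0.1801  0.06  ] areacv 1854.0
bpan [339.1 213.5] [40.7 40.8] 77.5 [ 0.6344 -0.0204  0.06  ] areacv 1566.5
spans [268. 219.] [42. 42.] 90.0 [0.6245 0.1814 0.06  ] areacv 1719.5
clid [338.5 273.5] [25. 25.] 90.0 [ 0.464 -0.013  0.08 ] areacv 488.0
blid [458. 264.] [22. 26.] 90.0 [ 0.4808 -0.3425  0.08  ] areacv 444.5
slid [412. 277.] [24. 24.] 90.0 [ 0.4487 -0.2144  0.08  ] areacv 485.0
knifeblade [231.6 255.8] [22.7 32.3] 15.9 [0.5276 0.2961 0.005 ] areacv 672.0
bristle [276.6 259.3] [16.8 16.1] 71.6 [0.5128 0.1636 0.015 ] areacv 248.0
s_clid [314.5 231.5] [17. 23.] 90.0 [ 0.4637 -0.0153  0.08  ] (303, 223, 24, 18)
s_cpan [248.8 281. ] [51.7 26.8] 8.746161460876465 [ 0.645  -0.1839  0.06  ] (222, 267, 55, 31)
(277, 252) [0.5344 0.1626 0.01  ]
(285, 279) [0.4554 0.1408 0.01  ]
(295, 312) [0.3602 0.1139 0.01  ]
(220, 302) [0.3947 0.3294 0.01  ]
(230, 258) [0.5209 0.2997 0.01  ]
```

View pics/top_crop.png

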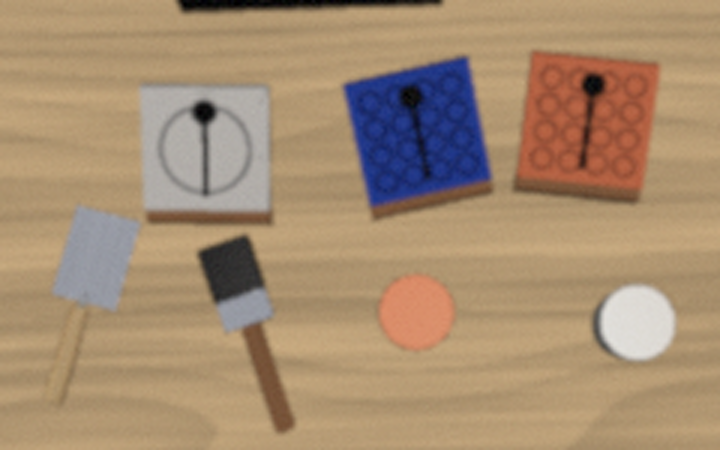

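View pics/scene_crop.png

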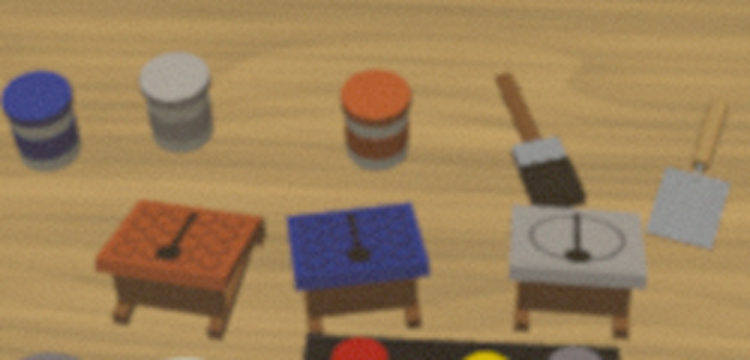

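Both views agree. The lid is at (0.464, -0.014) and the panel at (0.637, -0.180). The brush joint is near (0.458, 0.142), with an apparent length of about 0.18 m. Next I work out the shifts.

```bash
cat > sh.py <<'E'
import sys,numpy as np
from bench import ctrl
from scipy.spatial.transform import Rotation as T
o=ctrl.get_obs();w,x,y,z=o["eef_rot"];R=T.from_quat([x,y,z,w]).as_matrix()
a=np.array(list(map(float,sys.argv[1:])))
print(o["time_s"],o["eef_pos"].round(4),"opening",o["opening"])
for p in a.reshape(-1,3): print(p,(100*R.T@(p-o["eef_pos"])).round(2))
E
python3 sh.py .613 -.177 .25 .613 -.177 .109
```

```text
0.1 [ 0.1394 -0.5573  0.2385] opening 0.9975471801590122
[ 0.613 -0.177  0.25 ] [-25.42 -55.17  -1.09]
[ 0.613 -0.177  0.109] [-25.4  -55.17  13.01]
```

Call:
{"name": "drive_tool", "arguments": {"commands": [{"gripper":1,"dz":-2},{"gripper":1,"dx":-2.5,"dy":-5.5,"dz":-3},{"gripper":1,"dx":-5,"dy":-11,"dz":-3},{"gripper":1,"dx":-7.5,"dy":-16.5,"dz":-3},{"gripper":1,"dx":-10,"dy":-22,"dz":-3},{"gripper":1,"dx":-12.5,"dy":-27.5,"dz":-3},{"gripper":1,"dx":-15,"dy":-33,"dz":-3},{"gripper":1,"dx":-17.5,"dy":-38.5,"dz":-3},{"gripper":1,"dx":-20,"dy":-44,"dz":-3},{"gripper":1,"dx":-22.5,"dy":-49.5,"dz":-3},{"gripper":1,"dx":-25.4,"dy":-55.2,"dz":-3},{"gripper":1,"dx":-25.4,"dy":-55.2,"dz":-3},{"gripper":1,"dx":-25.4,"dy":-55.2,"dz":-3},{"gripper":1,"dx":-25.4,"dy":-55.2,"dz":-3}]}}

```text
invalid input at $.commands[0]: expected keys gripper, dx, dy, dz, turn
```

```bash
python3 sh.py .613 -.177 .109; python3 - <<'E'
from bench import ctrl
import cv2,numpy as np
a=[ctrl.camera(n)["image"] for n in("wrist","scene")]
cv2.imwrite("pics/p1.png",cv2.resize(np.vstack(a),None,fx=.62,fy=.62)[:,:,::-1])
E
```

```text
0.1 [ 0.1394 -0.5573  0.2385] opening 0.9975471801590122
[ 0.613 -0.177  0.109] [-25.4  -55.17  13.01]
```

View pics/p1.png

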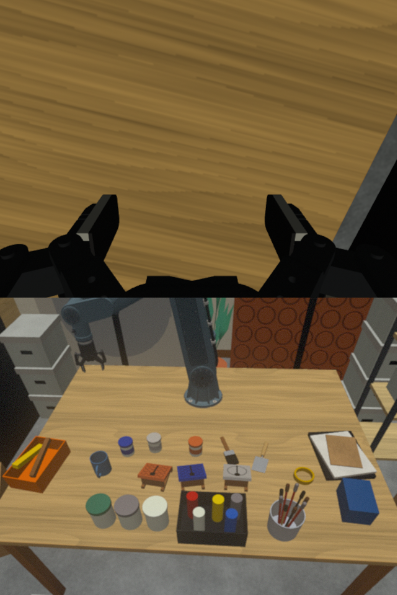

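The call was refused because every row needs all five keys, so the arm has not moved. The picture shows it still at the start pose.

Call:
{"name": "drive_tool", "arguments": {"commands": [{"gripper":1,"dx":0,"dy":0,"dz":-2,"turn":0},{"gripper":1,"dx":-2.5,"dy":-5.5,"dz":-3,"turn":0},{"gripper":1,"dx":-5,"dy":-11,"dz":-3,"turn":0},{"gripper":1,"dx":-7.5,"dy":-16.5,"dz":-3,"turn":0},{"gripper":1,"dx":-10,"dy":-22,"dz":-3,"turn":0},{"gripper":1,"dx":-12.5,"dy":-27.5,"dz":-3,"turn":0},{"gripper":1,"dx":-15,"dy":-33,"dz":-3,"turn":0},{"gripper":1,"dx":-17.5,"dy":-38.5,"dz":-3,"turn":0},{"gripper":1,"dx":-20,"dy":-44,"dz":-3,"turn":0},{"gripper":1,"dx":-22.5,"dy":-49.5,"dz":-3,"turn":0},{"gripper":1,"dx":-25.4,"dy":-55.2,"dz":-3,"turn":0},{"gripper":1,"dx":-25.4,"dy":-55.2,"dz":-3,"turn":0},{"gripper":1,"dx":-25.4,"dy":-55.2,"dz":-3,"turn":0},{"gripper":1,"dx":-25.4,"dy":-55.2,"dz":-3,"turn":0}]}}

```text
time_s: 1.95
eef_pos: [0.6126, -0.1787, 0.2692]
eef_rot: [0.0, 0.788, -0.616, -0.0]
wrist_force: [0.9, -0.6, -0.5]
opening: -0.005
```

```bash
python3 sh.py .613 -.177 .109; python3 - <<'E'
from bench import ctrl
import cv2,numpy as np
a=[ctrl.camera(n)["image"] for n in("wrist","scene")]
cv2.imwrite("pics/p2.png",cv2.resize(np.vstack(a),None,fx=.62,fy=.62)[:,:,::-1])
E
```

```text
1.95 [ 0.6126 -0.1787  0.2692] opening -0.004535989199083079
[ 0.613 -0.177  0.109] [-0.15 -0.09 16.02]
```

View pics/p2.png

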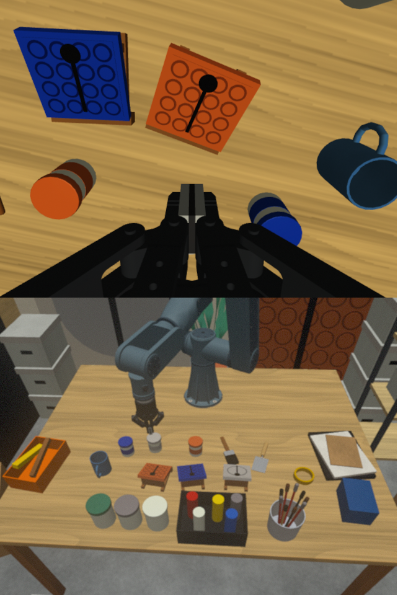

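The fingers are shut and stand in front of the copper panel, which the wrist view shows at about (203,98). I go down now and hold.

Call:
{"name": "drive_tool", "arguments": {"commands": [{"gripper":1,"dx":-0.1,"dy":-0.1,"dz":4,"turn":0},{"gripper":1,"dx":-0.1,"dy":-0.1,"dz":8,"turn":0},{"gripper":1,"dx":-0.1,"dy":-0.1,"dz":12,"turn":0},{"gripper":1,"dx":-0.1,"dy":-0.1,"dz":14,"turn":0},{"gripper":1,"dx":-0.1,"dy":-0.1,"dz":14,"turn":0}]}}

```text
time_s: 2.68
eef_pos: [0.6131, -0.1766, 0.1281]
eef_rot: [0.0, 0.788, -0.616, -0.001]
wrist_force: [-0.5, -0.6, 1.0]
opening: -0.001
```

```bash
python3 sh.py .613 -.177 .109; python3 - <<'E'
from bench import ctrl
import cv2,numpy as np
a=[ctrl.camera(n)["image"] for n in("wrist","top")]
b=a[1][150:330,200:440]
cv2.imwrite("pics/p3.png",np.hstack([cv2.resize(a[0],(400,300)),cv2.resize(b,(400,300))])[:,:,::-1])
E
```

```text
2.675 [ 0.6131 -0.1766  0.1281] opening -0.0005972701775032269
[ 0.613 -0.177  0.109] [0.04 0.01 1.91]
```

View pics/p3.png

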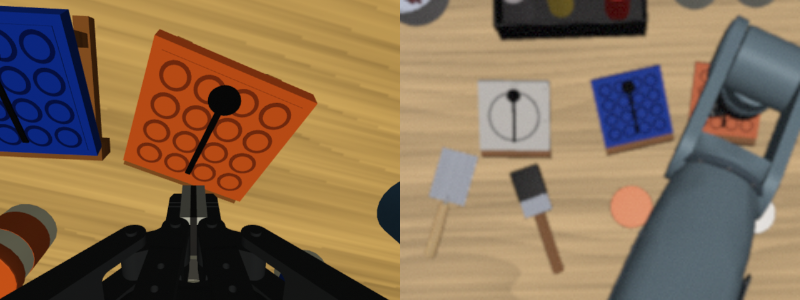

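```bash
python3 - <<'E'
from bench import ctrl
import numpy as np
c=ctrl.camera("wrist");p=ctrl.get_obs()["eef_pos"]
for n,X in(("panel",[.637,-.180,.06]),("tip",p-[0,0,.008]),("lid",[.464,-.0135,.08])):
    v=c["mtx"]@(c["R"]@np.array(X)+c["t"]);print(n,(v[:2]/v[2]/1.6).round(1))
E
```

```text
panel [201.4 137.2]
tip [191.6 196.6]
lid [-22.6 278. ]
```

The panel projects within about 5 px of where it is seen, which is about 4 mm. I go down and hold for more than 2 s.

Call:
{"name": "drive_tool", "arguments": {"commands": [{"gripper":1,"dx":0,"dy":0,"dz":1,"turn":0},{"gripper":1,"dx":0,"dy":0,"dz":1.8,"turn":0},{"gripper":1,"dx":0,"dy":0,"dz":1.8,"turn":0},{"gripper":1,"dx":0,"dy":0,"dz":1.8,"turn":0},{"gripper":1,"dx":0,"dy":0,"dz":1.8,"turn":0},{"gripper":1,"dx":0,"dy":0,"dz":1.8,"turn":0},{"gripper":1,"dx":0,"dy":0,"dz":1.8,"turn":0},{"gripper":1,"dx":0,"dy":0,"dz":1.8,"turn":0},{"gripper":1,"dx":0,"dy":0,"dz":1.8,"turn":0},{"gripper":1,"dx":0,"dy":0,"dz":1.8,"turn":0},{"gripper":1,"dx":0,"dy":0,"dz":1.8,"turn":0},{"gripper":1,"dx":0,"dy":0,"dz":1.8,"turn":0},{"gripper":1,"dx":0,"dy":0,"dz":1.8,"turn":0},{"gripper":1,"dx":0,"dy":0,"dz":1.8,"turn":0},{"gripper":1,"dx":0,"dy":0,"dz":1.8,"turn":0},{"gripper":1,"dx":0,"dy":0,"dz":1.8,"turn":0},{"gripper":1,"dx":0,"dy":0,"dz":1.8,"turn":0},{"gripper":1,"dx":0,"dy":0,"dz":1.8,"turn":0},{"gripper":1,"dx":0,"dy":0,"dz":1.8,"turn":0},{"gripper":1,"dx":0,"dy":0,"dz":1.8,"turn":0}]}}

```text
time_s: 5.32
eef_pos: [0.6141, -0.1764, 0.1113]
eef_rot: [0.0, 0.788, -0.615, -0.0]
wrist_force: [-0.1, 0.2, 0.2]
opening: -0.002
```

```bash
python3 sh.py .613 -.177 .25 .464 -.0135 .25 .464 -.0135 .124
```

```text
5.325 [ 0.6141 -0.1764  0.1113] opening -0.002385576024569034
[ 0.613 -0.177  0.25 ] [  0.03   0.12 -13.87]
[ 0.464  -0.0135  0.25  ] [-19.45  10.61 -13.87]
[ 0.464  -0.0135  0.124 ] [-19.45  10.61  -1.27]
```

Call:
{"name": "drive_tool", "arguments": {"commands": [{"gripper":1,"dx":0,"dy":0,"dz":0,"turn":0},{"gripper":1,"dx":0,"dy":0,"dz":0,"turn":0},{"gripper":1,"dx":0,"dy":0,"dz":0,"turn":0},{"gripper":1,"dx":0,"dy":0,"dz":0,"turn":0},{"gripper":1,"dx":0,"dy":0,"dz":-4,"turn":0},{"gripper":1,"dx":0,"dy":0,"dz":-8,"turn":0},{"gripper":1,"dx":0,"dy":0,"dz":-12,"turn":0},{"gripper":1,"dx":0,"dy":0,"dz":-15,"turn":0},{"gripper":1,"dx":0,"dy":0,"dz":-15,"turn":0},{"gripper":1,"dx":-4,"dy":2.2,"dz":-15,"turn":0},{"gripper":1,"dx":-8,"dy":4.4,"dz":-15,"turn":0},{"gripper":1,"dx":-12,"dy":6.6,"dz":-15,"turn":0},{"gripper":1,"dx":-16,"dy":8.8,"dz":-15,"turn":0},{"gripper":1,"dx":-19.5,"dy":10.6,"dz":-15,"turn":0},{"gripper":1,"dx":-19.5,"dy":10.6,"dz":-15,"turn":0},{"gripper":1,"dx":-19.5,"dy":10.6,"dz":-15,"turn":0},{"gripper":1,"dx":-19.5,"dy":10.6,"dz":-15,"turn":0}]}}

```text
time_s: 7.45
eef_pos: [0.4644, -0.0137, 0.2609]
eef_rot: [0.0, 0.788, -0.616, -0.0]
wrist_force: [-0.9, -0.3, 0.1]
opening: 0.004
```

```bash
python3 sh.py  .464 -.0135 .124;  python3 - <<'E'
from bench import ctrl
import cv2,numpy as np
c=ctrl.camera("wrist")
cv2.imwrite("pics/p4.png",c["image"][:,:,::-1])
for X in([.464,-.0135,.08],[.458,.142,.01]):
    v=c["mtx"]@(c["R"]@np.array(X)+c["t"]);print((v[:2]/v[2]).round(1))
E
```

```text
7.45 [ 0.4644 -0.0137  0.2609] opening 0.0035388591559220167
[ 0.464  -0.0135  0.124 ] [-0.03  0.03 13.69]
[307.4 206.7]
[143.2 154.8]
```

View pics/p4.png

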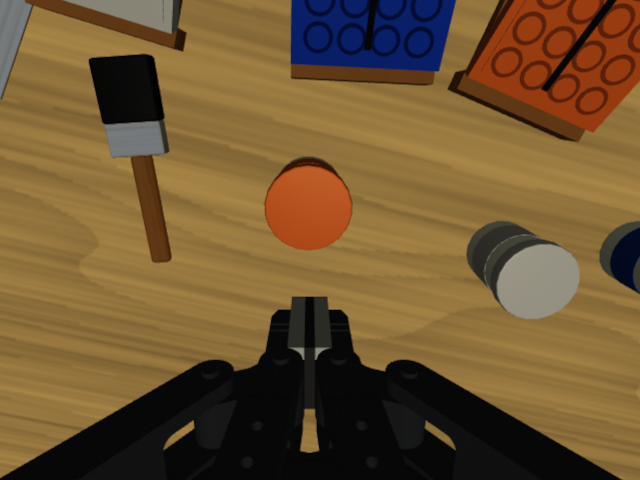

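The copper lid is seen at (308,207), and my estimate projects to (307,207). The brush joint is seen at (141,156), against a predicted (143,155). Both agree, so I go down over the lid and hold.

Call:
{"name": "drive_tool", "arguments": {"commands": [{"gripper":1,"dx":0,"dy":0,"dz":4,"turn":0},{"gripper":1,"dx":0,"dy":0,"dz":8,"turn":0},{"gripper":1,"dx":0,"dy":0,"dz":11,"turn":0},{"gripper":1,"dx":0,"dy":0,"dz":13,"turn":0},{"gripper":1,"dx":0,"dy":0,"dz":13.5,"turn":0},{"gripper":1,"dx":0,"dy":0,"dz":13.5,"turn":0},{"gripper":1,"dx":0,"dy":0,"dz":13.5,"turn":0},{"gripper":1,"dx":0,"dy":0,"dz":13.5,"turn":0},{"gripper":1,"dx":0,"dy":0,"dz":13.5,"turn":0},{"gripper":1,"dx":0,"dy":0,"dz":13.5,"turn":0},{"gripper":1,"dx":0,"dy":0,"dz":13.5,"turn":0},{"gripper":1,"dx":0,"dy":0,"dz":13.5,"turn":0},{"gripper":1,"dx":0,"dy":0,"dz":13.5,"turn":0},{"gripper":1,"dx":0,"dy":0,"dz":13.5,"turn":0},{"gripper":1,"dx":0,"dy":0,"dz":13.5,"turn":0},{"gripper":1,"dx":0,"dy":0,"dz":13.5,"turn":0},{"gripper":1,"dx":0,"dy":0,"dz":13.5,"turn":0},{"gripper":1,"dx":0,"dy":0,"dz":13.5,"turn":0},{"gripper":1,"dx":0,"dy":0,"dz":13.5,"turn":0},{"gripper":1,"dx":0,"dy":0,"dz":13.5,"turn":0}]}}

```text
time_s: 10.0
eef_pos: [0.464, -0.0129, 0.1263]
eef_rot: [0.0, 0.788, -0.615, -0.0]
wrist_force: [-0.6, -0.7, 0.1]
opening: 0.003
```

```bash
python3 sh.py .464 -.0135 .25 .458 .142 .25 .458 .142 .064
```

```text
10.0 [ 0.464  -0.0129  0.1263] opening 0.002950054644180743
[ 0.464  -0.0135  0.25  ] [ 6.000e-02  1.000e-02 -1.237e+01]
[0.458 0.142 0.25 ] [-15.18  -3.18 -12.37]
[0.458 0.142 0.064] [-15.18  -3.18   6.23]
```

Call:
{"name": "drive_tool", "arguments": {"commands": [{"gripper":1,"dx":0,"dy":0,"dz":0,"turn":0},{"gripper":1,"dx":0,"dy":0,"dz":0,"turn":0},{"gripper":1,"dx":0,"dy":0,"dz":0,"turn":0},{"gripper":1,"dx":0,"dy":0,"dz":0,"turn":0},{"gripper":1,"dx":0,"dy":0,"dz":-4,"turn":0},{"gripper":1,"dx":0,"dy":0,"dz":-8,"turn":0},{"gripper":1,"dx":0,"dy":0,"dz":-13,"turn":0},{"gripper":1,"dx":0,"dy":0,"dz":-13,"turn":0},{"gripper":1,"dx":-4,"dy":-0.8,"dz":-13,"turn":0},{"gripper":1,"dx":-8,"dy":-1.6,"dz":-13,"turn":0},{"gripper":1,"dx":-12,"dy":-2.4,"dz":-13,"turn":0},{"gripper":1,"dx":-15.2,"dy":-3.2,"dz":-13,"turn":0},{"gripper":1,"dx":-15.2,"dy":-3.2,"dz":-13,"turn":0},{"gripper":1,"dx":-15.2,"dy":-3.2,"dz":-13,"turn":0},{"gripper":1,"dx":-15.2,"dy":-3.2,"dz":-13,"turn":0}]}}

```text
time_s: 11.88
eef_pos: [0.4582, 0.1413, 0.256]
eef_rot: [0.0, 0.788, -0.616, -0.0]
wrist_force: [-0.2, -0.2, -0.2]
opening: -0.0
```

```bash
python3 sh.py  .458 .142 .064;  python3 - <<'E'
from bench import ctrl
import cv2,numpy as np
c=ctrl.camera("wrist")
cv2.imwrite("pics/p5.png",c["image"][:,:,::-1])
for X in([.458,.142,.01],[.3602,.1139,.01]):
    v=c["mtx"]@(c["R"]@np.array(X)+c["t"]);print((v[:2]/v[2]).round(1))
E
```

```text
11.875 [0.4582 0.1413 0.256 ] opening -0.00019501212358822106
[0.458 0.142 0.064] [-7.00e-02 -1.00e-02  1.92e+01]
[307.2 189.3]
[310.9 287.9]
```

View pics/p5.png

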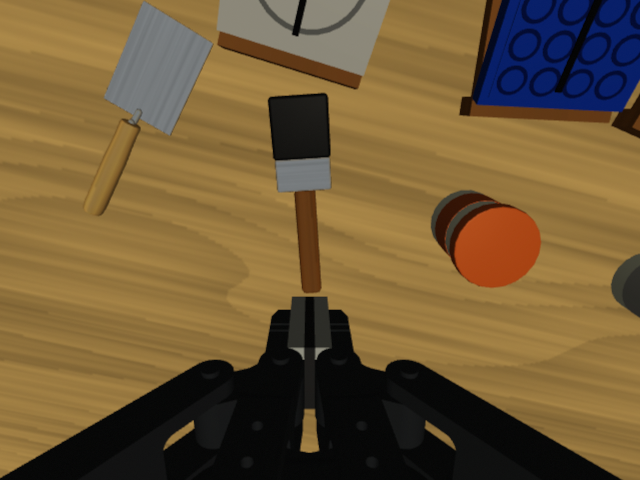

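The brush joint is seen at (306,191), with (307,189) predicted, and the handle end is at (311,292), with (311,288) predicted. I go down over the brush and hold.

Call:
{"name": "drive_tool", "arguments": {"commands": [{"gripper":1,"dx":0,"dy":0,"dz":5,"turn":0},{"gripper":1,"dx":0,"dy":0,"dz":10,"turn":0},{"gripper":1,"dx":0,"dy":0,"dz":14,"turn":0},{"gripper":1,"dx":0,"dy":0,"dz":17,"turn":0},{"gripper":1,"dx":0,"dy":0,"dz":18.5,"turn":0},{"gripper":1,"dx":0,"dy":0,"dz":18.5,"turn":0},{"gripper":1,"dx":0,"dy":0,"dz":18.5,"turn":0},{"gripper":1,"dx":0,"dy":0,"dz":18.5,"turn":0},{"gripper":1,"dx":0,"dy":0,"dz":18.5,"turn":0},{"gripper":1,"dx":0,"dy":0,"dz":18.5,"turn":0},{"gripper":1,"dx":0,"dy":0,"dz":18.5,"turn":0},{"gripper":1,"dx":0,"dy":0,"dz":18.5,"turn":0},{"gripper":1,"dx":0,"dy":0,"dz":18.5,"turn":0},{"gripper":1,"dx":0,"dy":0,"dz":18.5,"turn":0},{"gripper":1,"dx":0,"dy":0,"dz":18.5,"turn":0},{"gripper":1,"dx":0,"dy":0,"dz":18.5,"turn":0},{"gripper":1,"dx":0,"dy":0,"dz":18.5,"turn":0},{"gripper":1,"dx":0,"dy":0,"dz":18.5,"turn":0},{"gripper":1,"dx":0,"dy":0,"dz":18.5,"turn":0},{"gripper":1,"dx":0,"dy":0,"dz":18.5,"turn":0}]}}

```text
time_s: 14.42
eef_pos: [0.4582, 0.1423, 0.0713]
eef_rot: [-0.0, 0.788, -0.615, -0.0]
wrist_force: [-0.9, 0.3, 0.8]
opening: 0.002
```

Call:
{"name": "drive_tool", "arguments": {"commands": [{"gripper":1,"dx":0,"dy":0,"dz":0,"turn":0},{"gripper":1,"dx":0,"dy":0,"dz":0,"turn":0},{"gripper":1,"dx":0,"dy":0,"dz":0,"turn":0},{"gripper":1,"dx":0,"dy":0,"dz":0,"turn":0}]}}

```text
time_s: 14.92
eef_pos: [0.4582, 0.1423, 0.0713]
eef_rot: [0.0, 0.788, -0.615, -0.0]
wrist_force: [-0.2, 0.4, 0.1]
opening: -0.003
```

```bash
python3 sh.py  .458 .142 .064;  python3 - <<'E'
from bench import ctrl
import cv2,numpy as np,pickle
a=ctrl.camera("wrist")["image"];b=ctrl.camera("scene")["image"]
b0=pickle.load(open("cams.pkl","rb"))["scene"]["image"]
s=(slice(200,320),slice(140,520))
cv2.imwrite("pics/p6.png",np.vstack([cv2.resize(a,(760,300)) ,np.hstack([b0[s],b[s]])])[:,:,::-1])
E
```

```text
14.925 [0.4582 0.1423 0.0713] opening -0.0031963203541071584
[0.458 0.142 0.064] [0.02 0.02 0.73]
```

View pics/p6.png

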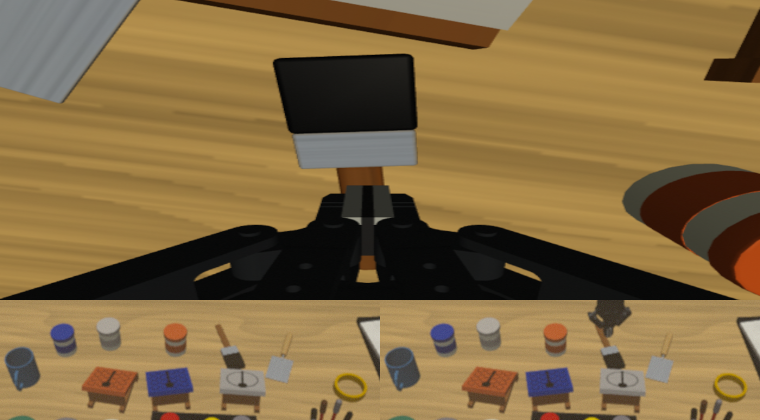

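The fingertips are over the brush handle, by the ferrule at (360,180). The before and after scene strips show every object in the same place. The hold has lasted about 2.4 s, so I hand in.

```bash
python3 -c "
from bench import ctrl
print(ctrl.hand_in())"
```

```text
the job is handed in; nothing more can be done
None
```

I pointed at the copper panel, then the copper jar lid, then the brush. Each was held for about 2 s or more, and I lifted the hand to about 0.26 m between them. The job was handed in with the shut fingers still over the brush; it reports no verdict.

| Target | TCP when held (m) | Fingertip clearance | Hold |
|---|---|---|---|
| Copper panel | (0.614, -0.176, 0.111) | about 4–5 cm off the face | about 3 s |
| Copper jar lid | (0.464, -0.013, 0.126) | about 4 cm | about 2.4 s |
| Brush, at the handle–ferrule joint | (0.458, 0.142, 0.071) | about 4.5 cm | about 2.4 s |

**Checks:**
- **Positions:** in the wrist view, the measured points for the lid and brush landed within 4 px of where they were seen. The panel centre was about 5 px (4 mm) off, well inside its 40 mm limit.
- **Contact:** wrist-force readings at the end of each move stayed at noise level, about 1 N. The sensor could not confirm the 0.5 N contact limit directly.
- **Objects moved:** I compared the before and after scene pictures by eye, not by measurement, and saw nothing moved.

**Disagreements:**
- **First move:** it was refused because its rows left out some keys. Nothing moved.
- **Stopping height:** the arm stopped 2–7 mm above the heights I aimed for, within limits.
- **Distance:** I kept slightly more than 3 cm for safety.

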